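Show the eight-sided board to the camera

TASK

One of the three wooden serving boards standing in the rack on the island is to be shown in a kitchen video: take the eight-sided one (the widest) out of the rack and hold it up in the air in front of the camera on the little tripod, handle up, its flat face square to the lens (the camera looks a little upward, so lean the board to match), the middle of its eight-sided part on the lens axis and 15 cm from the front of the lens. Either face will do. Finish while still holding it there, still, touching nothing else, and leave the other boards, the camera and everything else on the counter as they are.

Things in the scene. Friction and masses are not known exactly. Their poses are not given: they have to be found in the camera images.
- eight_board: Eight-sided wooden board, the widest of three, 14 mm thick, 125 mm across flats, standing on one flat in any slot of the rack, handle up; 195 mm tall, 0.14 to 0.28 kg. Handle 28 mm wide (y), 14 mm thick (x), from 125 to 195 mm above the foot. Origin: middle of the foot; x normal to the faces, y across, z up along the handle.
- board_centre (a point): Centre of the eight-sided part of that board, 62.5 mm above its foot along the board's z, at mid-thickness. Axes as the board's.
- board_handle (a point): Point in the handle of that board, 170 mm above its foot (25 mm below the handle's end), a good place to pinch it across its 14 mm thickness. Axes as the board's.
- slim_board: The slimmest board: rectangle 60 mm wide and 110 mm high, handle as above, 180 mm tall in all, 14 mm thick. Axes and origin as for the eight-sided board. Leave it in the rack.
- square_board: The nearly square board: 90 mm wide and 100 mm high, handle as above, 170 mm tall in all, 14 mm thick. Axes and origin as for the eight-sided board. Leave it in the rack.
- rack: Fixed wooden rack: plate 220 (x) by 140 mm (y), 12 mm thick, three slots at x = -70, 0, 70 mm. Each board stands on the plate between two pairs of dowels, 8 mm thick, ending 52 mm above the counter, 1.5 mm play on each side: lift it straight up by over 45 mm to clear them. Origin: underside of the plate, centre; a board's x is the rack's x.
- lens (a point): Centre of the front of the camera's lens (barrel 54 mm across). x: the line of sight, out of the lens, 0.05 to 0.35 rad upward; y: the camera's left, level; z: up across the lens. The board is shown rightly when its centre is at (150, 0, 0) mm in this frame, its z along this z and its x along this x or against it.
- tripod: Fixed small black tripod, legs within 80 mm of its origin (on the counter, under the column); x: the way the camera looks, level. The black camera on it (100 mm wide, 62 high, 34 deep, lens barrel 38 long) has its lens 124 to 169 mm above the counter; its head is stiff but can be pushed out of place.
- ramekin: White bowl, 80 mm across, 45 mm high, a bystander between rack and camera. Origin under its centre.
- pepper_mill: Dark wooden pepper mill, 54 mm across, 152 mm high, bystander. Origin under its centre.
- oil_bottle: Green glass bottle, 60 mm across, 210 mm high, bystander. Origin under its centre.
- salt_jar: Glass jar with brass lid, 72 mm across, 90 mm high, bystander. Origin under its centre.
- mug: Blue mug, 80 mm across, 90 mm high, handle at its y side, bystander. Origin under its centre.
- timer: White kitchen timer, a block 60 x 60 x 50 mm, bystander. Origin under its centre.

How it is judged:
By the outcome, as a careful person would: the job done as asked, in the order asked, and still so for the second after the job is handed in, while the arm keeps its last pose, push and grip.
It also fails if it takes over 32 s, if anything falls off the work surface, if the arm or the gripper's body presses on something with over 40 N, if the wrist force passes 120 N, or if a joint passes its speed limit or range.

ROBOT

A 6-joint arm with a two-finger parallel gripper is mounted at the origin on the work surface. World frame = base frame: x ahead of the robot, y to its left, z up, the work surface at z = 0. Lengths are in m, angles in rad, forces in N, time in s.
With the tool pointing down it reaches from about 0.35 to 0.975 m from the base axis. Payload 4.9 kg.
Tool frame: the origin (TCP) lies at the very end of the fingers, on their centre line; the grasp point (between the pads) lies 19 mm behind it (ctrl.grasp_offset is the distance from the TCP to the grasp point, in m); z points along the fingers, y is the line along which they close (so a half turn about z gives the same grasp; the last joint's range is limited). The gripper opens to 85 mm and grips with 20 to 120 N. Pads are 22 mm wide; open, the fingers measure 114 mm over their backs; the gripper's body (76 mm by 85 mm) begins 54 mm behind the grasp point. The pads swing forward as they close: fully open they stand 13 mm farther back than shut.
Start: joints at [1.143, 0.053, 1.613, -0, 1.476, -0.119], TCP at [0.19, 0.595, 0.231] pointing down, gripper open.
Joint ranges: [-3.01, 3.01], [-1.01, 2.22], [0.06, 2.58], [-1.02, 4.17], [0.09, 2.62], [-3.14, 3.14]. Speed limits (rad/s): [2.57, 2.57, 3.14, 3.14, 3.14, 3.14].

INTERFACE

Orientations are given as a rotation vector (axis times angle).
In Python, from station import ctrl, optics gives the robot as it stands.
- The arm moves only by the shell command python3 -m handwheel 'ROWS' [OPENING] [FORCE]. ROWS is JSON, a list of rows, each an object of numbers: "tx", "ty", "tz": the shift along the tool's x, y, z in mm; "roll": the turn about the tool's z in rad. A call has 1 to 12 rows; each row shifts and turns the commanded pose from where the row before left it, along the tool's axes as they then stand; what a row does not reach is not made up. A row lasts 1/12 s, in which the tool goes at most 41.7 mm and 7.16 degrees, less where a joint would pass 70% of its speed; a pose out of reach is approached as far as the arm can. A call with a gripper value outside its range is refused whole. OPENING is the finger opening in mm, from 0 to 85.4, set as the call begins (- or left out, the last holds). The fingers move at their own pace and stop on an object; FORCE is the grip in N (left out, the last holds). Time passes only in rows, so rows that do not move let the fingers close. It gives the time, the measured TCP pose, the force, the opening and the grip force at its end, in the units of the state.
- ctrl.get_obs(): the state, without advancing time (a new reading comes with each control period).
- optics.get_image(name): name is "side" or "top"; returns (picture, depth): 480x640x3 uint8, red, green, blue; 480x640 float32, m along the optical axis (not along the pixel's ray), 0 where there is no reading.
- optics.camera_params(name): a dict with "mtx" (3x3 intrinsics, pixels), "extrinsics" (4x4, takes a point from camera to world coordinates). Camera axes: x right, y down, z forward; pixel columns grow to the right and rows downward; lengths in m; the calibration is good to about 2 mm. A picture is of the moment at which its call begins. camera_params takes no time and is no camera call.
- ctrl.finish_job(): hands the job in; it is judged then, once.
The state is a dict: "t": time; "q": joint angles; "dq": joint speeds; "effort": joint torques, N m; "tool_pos": TCP position; "tool_rot": TCP orientation; "contact_force": force on the tool from outside, world axes, zero at the start; "wrist_torque": the same for the moment, N m; "opening": finger opening in m; "grip_force": force on a finger pad.
Only numpy, scipy, OpenCV 4.12 (cv2) and the standard library are available. Lean on these libraries where they do the work, as an engineer would, in place of code of your own. Each camera call takes 0.05 s, during which the arm holds its last target. There are 200 camera calls.

## Working session

There is one attempt and no reset: what is moved stays moved. The work goes in short steps, Python scripts to look and compute and a shell command to move; the robot and the scene stay as the last step left them, time stands still between calls to the robot, and variables do not carry over. Pictures are saved under pics/ and viewed, at most 10 in all, crops included, and the job is handed in when it is done.

```bash
ls; mkdir -p pics; python3 - <<'E'
from station import ctrl, optics
import cv2,numpy as np
np.set_printoptions(precision=4,suppress=True)
o=ctrl.get_obs(); print(o['t'],o['tool_pos'],o['tool_rot'],o['opening'],ctrl.grasp_offset)
for n in("side","top"):
    im,d=optics.get_image(n); p=optics.camera_params(n); print(n,p)
    cv2.imwrite(f'pics/{n}0.png',im[...,::-1]); np.savez(f'{n}0.npz',im=im,d=d,K=p['mtx'],E=p['extrinsics'])
E
```

```text
pics
0.0 [0.1897 0.5949 0.2301] [-0.4831 -3.1037  0.0031] 0.08541904077671844 0.0187
side {'mtx': array([[595.2451,   0.    , 324.4661],
       [  0.    , 595.2451, 236.9815],
       [  0.    ,   0.    ,   1.    ]]), 'extrinsics': array([[ 0.8108, -0.336 ,  0.4794, -0.0526],
       [-0.5852, -0.4883,  0.6474, -0.8748],
       [ 0.0166, -0.8054, -0.5925,  0.9143],
       [ 0.    ,  0.    ,  0.    ,  1.    ]])}
top {'mtx': array([[455.3312,   0.    , 315.29  ],
       [  0.    , 455.3312, 236.5276],
       [  0.    ,   0.    ,   1.    ]]), 'extrinsics': array([[ 0.0113, -0.9936,  0.1126,  0.4626],
       [-0.9999, -0.0102,  0.01  , -0.003 ],
       [-0.0088, -0.1127, -0.9936,  1.1987],
       [ 0.    ,  0.    ,  0.    ,  1.    ]])}
```

View pics/side0.png

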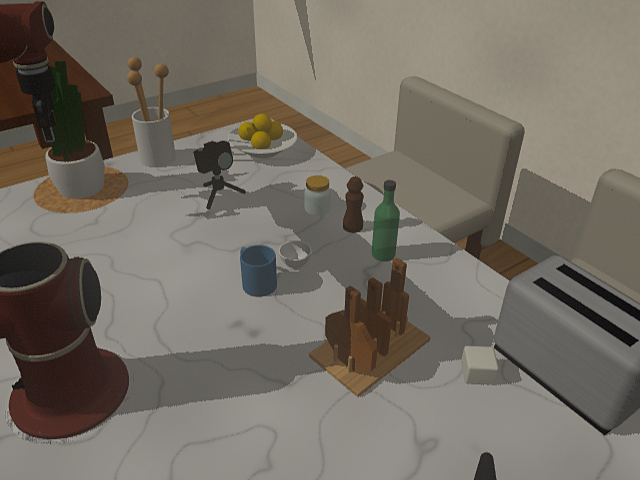

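View pics/top0.png

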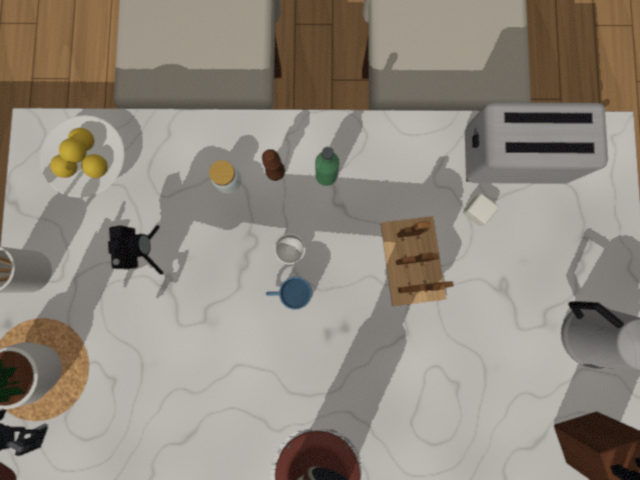

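The side view shows the rack at about (370,345), with an eight-sided board at about (340,330) nearest the robot, and the camera at (213,158). In the top view the rack is at (413,262), the widest board is the bottom one with its handle end around (425,288), and the camera is at (130,246) with its lens toward the right. Next I'll zoom in on both.

```bash
python3 - <<'E'
import cv2,numpy as np
s=cv2.imread('pics/side0.png');t=cv2.imread('pics/top0.png')
r=lambda im,x,y,w,h,W,H:cv2.resize(im[y:y+h,x:x+w],(W,H),interpolation=cv2.INTER_CUBIC)
a=np.hstack([r(s,300,250,140,150,400,300*400//280),])
g=np.vstack([np.hstack([r(s,300,250,135,150,360,400)[:300*400//400*1+0] if 0 else r(s,300,250,140,150,280,300),r(s,180,130,80,80,300,300)]),
 np.hstack([r(t,375,205,84,105,240,300),r(t,100,215,70,70,300,300),np.zeros((300,40,3),np.uint8)])])
g=cv2.convertScaleAbs(g,alpha=1.8,beta=15)
print(g.shape);cv2.imwrite('pics/crop1.png',g)
E
```

```text
(600, 580, 3)
```

View pics/crop1.png

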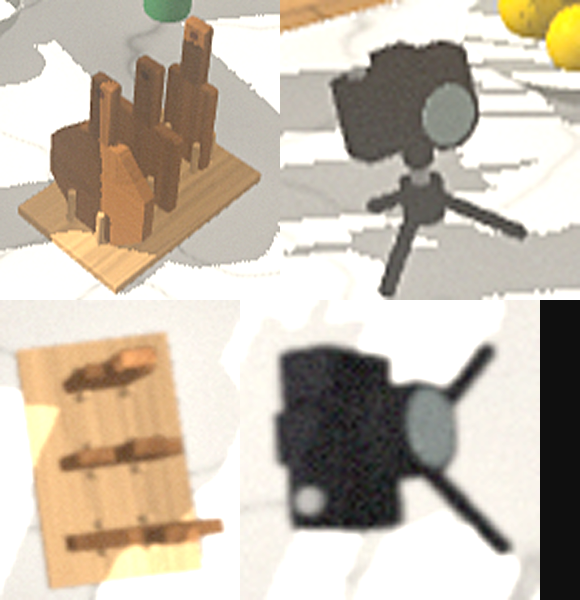

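The crops confirm that the slot nearest the robot holds the octagon, and that the lens front is a grey disc at about (225,158) in the side view and (143,246) in the top view. The tool always points straight down, so I can only get the lean by pinching the handle across its 28 mm width and pivoting the board against the rack dowels. Next I'll measure the board and the lens.

```bash
cat > h.py <<'E'
import numpy as np,cv2
np.set_printoptions(precision=4,suppress=True)
def load(n):
    f=np.load(n+'.npz'); return f['im'],f['d'],f['K'],f['E']
def cloud(d,K,E):
    v,u=np.mgrid[:480,:640]; P=np.stack([(u-K[0,2])/K[0,0]*d,(v-K[1,2])/K[1,1]*d,d],-1)
    W=P@E[:3,:3].T+E[:3,3]; W[d==0]=np.nan; return W
def plane(P):
    for _ in range(4):
        c=P.mean(0); n=np.linalg.svd(P-c,full_matrices=False)[2][2]; r=(P-c)@n; P=P[abs(r)<max(2*r.std(),1e-4)]
    return c,n,r.std(),len(P)
def ray(u,v,K,E):
    r=E[:3,:3]@np.array([(u-K[0,2])/K[0,0],(v-K[1,2])/K[1,1],1]); return E[:3,3],r/np.linalg.norm(r)
def tri(a,b):
    (p,r),(q,s)=a,b; t=np.linalg.lstsq(np.stack([r,-s],1),q-p,rcond=None)[0]; A=p+t[0]*r;B=q+t[1]*s; return (A+B)/2,np.linalg.norm(A-B)
E
python3 - <<'E'
from h import *
R={}
for n,box in(("side",(190,135,245,180)),("top",(100,220,165,270))):
    im,d,K,E=load(n+'0'); W=cloud(d,K,E); x0,y0,x1,y1=box
    g=im.astype(int); V=g.max(2); m=np.zeros((480,640),np.uint8)
    # grey lens: brighter than black camera, darker than counter, bluish-green
    sub=(V>70)&(V<135)&(g[...,1]-g[...,0]>4)&(W[...,2]>.09)
    m[y0:y1,x0:x1]=sub[y0:y1,x0:x1]*255
    k,lab,st,ce=cv2.connectedComponentsWithStats(m); i=1+np.argmax(st[1:,4]); mm=(lab==i)
    cs,_=cv2.findContours(mm.astype(np.uint8),0,1); el=cv2.fitEllipse(max(cs,key=len))
    print(n,st[i],ce[i],el); R[n]=ray(*ce[i],K,E)
    P=W[mm&~np.isnan(W[...,0])]; c,nn,s,N=plane(P); print(' disc plane',c,nn*np.sign(-nn[1]),s,N, 'elev',np.arcsin(nn[2]*np.sign(-nn[1])))
    er=cv2.erode(mm.astype(np.uint8),np.ones((3,3)))>0; c,nn,s,N=plane(W[er&~np.isnan(W[...,0])]); print(' eroded',c,nn*np.sign(-nn[1]),s,N)
    T=W[y0:y1,x0:x1].reshape(-1,3); T=T[T[:,2]>.1]; print(' cam extents',np.nanpercentile(T,[1,99],axis=0))
    # boards
    b=(W[...,0]>.2)&(W[...,0]<.65)&(W[...,1]>-.45)&(W[...,1]<-.1)&(W[...,2]>.14)
    k,lab,st,ce=cv2.connectedComponentsWithStats(b.astype(np.uint8))
    for i in range(1,k):
        if st[i,4]>15:
            P=W[lab==i]; print(' tall',st[i],'mean',P.mean(0),'p2-98',np.percentile(P,[2,98],axis=0).ravel())
print('tri lens',tri(R['side'],R['top']))
E
```

```text
Traceback (most recent call last):
cv2.error: OpenCV(4.12.0) /io/opencv/modules/imgproc/src/shapedescr.cpp:361: error: (-201:Incorrect size of input array) There should be at least 5 points to fit the ellipse in function 'fitEllipseNoDirect'
```

```bash
python3 - <<'E'
from h import *
for n,c in(("side",(225,158)),("top",(143,246))):
    im,d,K,E=load(n+'0');W=cloud(d,K,E);x,y=c
    print(n);
    for v in range(y-10,y+11,2): print(v,[f"{im[v,u].tolist()} {d[v,u]:.3f} {W[v,u,2]:.3f}" for u in range(x-12,x+13,4)])
E
```

```text
side
148 ['[42, 38, 33] 1.604 0.152', '[38, 36, 33] 1.600 0.154', '[43, 37, 34] 1.620 0.145', '[43, 41, 37] 1.628 0.141', '[40, 35, 32] 1.633 0.139', '[124, 122, 115] 1.921 0.003', '[106, 102, 98] 1.820 0.050']
150 ['[40, 36, 32] 1.601 0.149', '[42, 41, 35] 1.584 0.157', '[42, 39, 36] 1.580 0.159', '[44, 39, 35] 1.584 0.158', '[38, 36, 31] 1.638 0.132', '[146, 143, 136] 1.907 0.004', '[145, 142, 135] 1.914 0.001']
152 ['[40, 38, 32] 1.590 0.150', '[42, 40, 36] 1.578 0.156', '[42, 40, 33] 0.000 nan', '[59, 60, 54] 1.581 0.155', '[36, 35, 27] 1.593 0.149', '[94, 91, 86] 1.903 0.001', '[147, 143, 136] 1.903 0.001']
154 ['[42, 40, 37] 1.584 0.149', '[42, 38, 33] 1.576 0.153', '[65, 66, 61] 1.578 0.152', '[68, 72, 66] 1.589 0.147', '[63, 65, 61] 1.589 0.147', '[98, 94, 88] 1.899 -0.002', '[88, 85, 80] 1.891 0.002']
156 ['[41, 38, 33] 1.578 0.147', '[42, 38, 35] 1.571 0.151', '[70, 72, 67] 1.568 0.153', '[71, 72, 66] 1.592 0.141', '[71, 74, 69] 1.595 0.140', '[159, 155, 149] 1.884 -0.000', '[145, 143, 136] 1.889 -0.003']
158 ['[44, 41, 37] 1.577 0.144', '[40, 35, 33] 1.577 0.144', '[67, 71
[... 2752 characters left out ...]
71, 69] 1.076 0.129', '[124, 120, 117] 1.206 0.000', '[129, 127, 122] 1.208 -0.002']
252 ['[18, 13, 17] 1.054 0.152', '[14, 14, 17] 1.050 0.155', '[8, 8, 9] 1.057 0.148', '[58, 62, 61] 1.056 0.149', '[57, 60, 61] 1.077 0.128', '[129, 128, 123] 1.203 0.003', '[130, 127, 122] 1.204 0.001']
254 ['[11, 10, 7] 1.059 0.146', '[17, 18, 19] 1.058 0.147', '[15, 16, 12] 1.059 0.145', '[13, 9, 14] 1.058 0.146', '[54, 53, 50] 1.078 0.126', '[130, 128, 122] 1.203 0.002', '[131, 126, 123] 1.205 0.000']
256 ['[13, 16, 19] 1.067 0.137', '[12, 10, 9] 1.067 0.137', '[62, 62, 58] 1.068 0.136', '[41, 37, 36] 1.157 0.047', '[39, 37, 38] 1.163 0.041', '[130, 127, 121] 1.207 -0.002', '[131, 128, 123] 1.202 0.002']
```

```bash
cat > grab.py <<'E'
from station import optics
import numpy as np,cv2
def grab(tag,k,names=("side","top")):
    for n in names:
        I,D=zip(*[optics.get_image(n) for _ in range(k)]); D=np.array(D); D[D==0]=np.nan
        p=optics.camera_params(n); im=np.mean(I,0)
        np.savez(n+tag,im=im,d=np.nan_to_num(np.nanmedian(D,0)),K=p['mtx'],E=p['extrinsics'])
E
cat > lens.py <<'E'
from h import *
def lens(tag,boxes=(("side",(205,140,245,180)),("top",(125,222,165,262)))):
    R={}
    for n,box in boxes:
        im,d,K,E=load(n+tag); W=cloud(d,K,E); x0,y0,x1,y1=box
        V=im.max(2); dg=im[...,1]-im[...,0]; m=np.zeros((480,640),np.uint8)
        sub=(V>50)&(V<85)&(dg>0)&(W[...,2]>.08); m[y0:y1,x0:x1]=sub[y0:y1,x0:x1]*255
        k,lab,st,ce=cv2.connectedComponentsWithStats(m); i=1+np.argmax(st[1:,4]); mm=(lab==i)
        cs,_=cv2.findContours(mm.astype(np.uint8),0,1); el=cv2.fitEllipse(max(cs,key=len))
        print(n,st[i],ce[i],el); R[n]=ray(*el[0],K,E)
        er=cv2.erode(mm.astype(np.uint8),np.ones((3,3)))>0
        c,nn,s,N=plane(W[er&~np.isnan(W[...,0])]); nn=nn*np.sign(-nn[1]); print(' plane',c,nn,s,N,'elev',np.arcsin(nn[2]),'az',np.arctan2(nn[1],nn[0]))
        v,u=np.nonzero(mm); n_=nn; C,r=R[n]; print(' ray on plane',C+r*((c-C)@n_)/(r@n_))
    print('tri',tri(R['side'],R['top']))
E
python3 - <<'E' 2>&1 | grep -v Warn
from grab import grab; from h import *
grab('1',12)
from lens import lens; lens('1')
for n,box in(("side",(190,135,245,180)),("top",(100,220,165,270))):
    im,d,K,E=load(n+'1'); W=cloud(d,K,E)
    b=(W[...,0]>.2)&(W[...,0]<.65)&(W[...,1]>-.45)&(W[...,1]<-.1)&(W[...,2]>.14)
    k,lab,st,ce=cv2.connectedComponentsWithStats(b.astype(np.uint8))
    for i in range(1,k):
        if st[i,4]>15:
            P=W[lab==i]; print(n,'tall',st[i],'p2-98',np.percentile(P,[2,50,98],axis=0).ravel())
# rack plate from top: wood colour at height ~12mm
im,d,K,E=load('top1'); V=im
C=E[:3,3]
m=((im[...,0]-im[...,2])>25).astype(np.uint8); m[:205]=0;m[315:]=0;m[:,:370]=0;m[:,465:]=0
cs,_=cv2.findContours(m,0,1); c=max(cs,key=cv2.contourArea); r=cv2.minAreaRect(c); print(r)
B=[]
for u,v in cv2.boxPoints(r):
    p,q=ray(u,v,K,E); B.append(p+q*(.012-p[2])/q[2])
B=np.array(B); print(B, np.linalg.norm(np.roll(B,1,0)-B,axis=1), B.mean(0))
E
```

```text
np.savez(n+tag,im=im,d=np.nan_to_num(np.nanmedian(D,0)),K=p['mtx'],E=p['extrinsics'])
side [218 152  14  17 178] [224.4944 160.1067] ((224.4930877685547, 160.11929321289062), (12.582871437072754, 16.100059509277344), 11.457995414733887)
 plane [0.5622 0.4114 0.1327] [ 0.1552 -0.9716  0.1784] 0.0007643411686125791 103 elev 0.17931934483243403 az -1.4123834516765108
 ray on plane [0.5622 0.4114 0.1329]
top [139 235  11  19 163] [144.1963 244.0123] ((144.1800994873047, 244.02610778808594), (10.24063777923584, 17.9429874420166), 173.01475524902344)
 plane [0.5613 0.4096 0.1363] [ 0.1301 -0.9722  0.1945] 0.00030357165572315854 95 elev 0.19576619128780948 az -1.4378041537991828
 ray on plane [0.561  0.4096 0.1367]
tri (array([0.5616, 0.4108, 0.1335]), np.float64(0.0006007285341682919))
side tall [391 257  16  29 345] p2-98 [ 0.5987 -0.2455  0.1413  0.6014 -0.2359  0.1714  0.6132 -0.2194  0.1919]
side tall [367 277  16  25 301] p2-98 [ 0.5294 -0.2557  0.1411  0.5324 -0.2462  0.1663  0.5445 -0.23    0.1817]
side tall [344 285  17  37 471] p2-98 [ 0.4611 -0.273   0.1418  0.4638 -0.2643  0.1794  0.4761 -0.2469  0.2068]
top tall [413 221  17  10 128] p2-98 [ 0.5986 -0.2458  0.1454  0.6047 -0.2296  0.1916  0.614  -0.2189  0.1938]
top tall [417 252  17   9 108] p2-98 [ 0.5297 -0.2558  0.1431  0.5365 -0.2392  0.1823  0.5435 -0.2294  0.1838]
top tall [425 283  21   8 134] p2-98 [ 0.4613 -0.2722  0.1465  0.47   -0.2529  0.2068  0.4767 -0.2464  0.2089]
((416.9399719238281, 260.0799865722656), (85.55992889404297, 63.21535110473633), 81.8698959350586)
[[ 0.6367 -0.1598  0.012 ]
 [ 0.6621 -0.3244  0.012 ]
 [ 0.4414 -0.3511  0.012 ]
 [ 0.4168 -0.1899  0.012 ]] [0.222  0.1666 0.2223 0.1631] [ 0.5392 -0.2563  0.012 ]
```

```bash
python3 - <<'E'
from h import *
im,d,K,E=load('side1'); W=cloud(d,K,E)
yaw=.13; ax=np.array([np.cos(yaw),np.sin(yaw)])
ox=(W[...,:2]-[.469,-.2595])@ax; oy=(W[...,:2]-[.469,-.2595])@[-ax[1],ax[0]]
b=(abs(ox)<.014)&(abs(oy)<.075)&(W[...,2]>.02)&(W[...,2]<.215)
f=b&(W[...,2]>.065)&(ox<0.0)
c,n,s,N=plane(W[f]); n=n*np.sign(n[0]); print('face',c,n,s,N,'yaw',np.arctan2(n[1],n[0]),'face ox',np.dot(c[:2]-[.469,-.2595],ax))
q=b&(W[...,2]>.065); print('oy ext',np.percentile(oy[q],[1,99]), 'z ext',np.percentile(W[q][:,2],[1,99]))
for z in(.04,.06,.075,.1,.12,.13,.15,.18):
    k=b&(abs(W[...,2]-z)<.005); print(z,k.sum(),np.percentile(oy[k],[2,98]) if k.sum()>5 else '')
im,d,K,E=load('top1'); W=cloud(d,K,E)
for nm,cx,cy,zt in(('oct',.469,-.2595,.207),('sq',.5365,-.2425,.182),('slim',.606,-.2325,.192)):
    b=(np.hypot(W[...,0]-cx,W[...,1]-cy)<.025)&(abs(W[...,2]-zt)<.012)
    v,u=np.nonzero(b); P=W[b]; 
    G=[]
    for a,bb in zip(u,v):
        p,r=ray(a,bb,K,E); G.append((p+r*(zt-p[2])/r[2])[:2])
    G=np.array(G,np.float32); r=cv2.minAreaRect(G); ev=np.linalg.eigh(np.cov(G.T)); v1=ev[1][:,1]*np.sign(ev[1][1,1])
    print(nm,len(G),'mean',G.mean(0),'rect',r,'yaw',np.arctan2(-v1[0],v1[1]),'z',np.median(P[:,2]))
E
```

```text
face [ 0.463  -0.2607  0.1127] [0.991  0.1336 0.0002] 0.0003698884030169981 1339 yaw 0.133960820550324 face ox -0.006104569548692176
oy ext [-0.0615  0.0607] z ext [0.0658 0.2065]
0.04 129 [-0.0519  0.0538]
0.06 188 [-0.0617  0.0603]
0.075 194 [-0.0615  0.0613]
0.1 217 [-0.0615  0.0606]
0.12 177 [-0.0453  0.0447]
0.13 156 [-0.0355  0.0355]
0.15 62 [-0.0131  0.0108]
0.18 62 [-0.013   0.0128]
oct 93 mean [ 0.4693 -0.2588] rect ((0.4693896472454071, -0.25899189710617065), (0.014065198600292206, 0.030263163149356842), 7.716279029846191) yaw 0.1511182177678528 z 0.20766738536177953
sq 85 mean [ 0.5372 -0.2423] rect ((0.5370955467224121, -0.24212850630283356), (0.014369277283549309, 0.029416078701615334), 7.741436958312988) yaw 0.17753880788630358 z 0.18270256117914463
slim 90 mean [ 0.6059 -0.2315] rect ((0.6056155562400818, -0.23167875409126282), (0.014885669574141502, 0.030111148953437805), 8.772614479064941) yaw 0.18058080872938928 z 0.1924695846832032
```

The measurements agree. The octagon's handle centre is at (0.4693, -0.259), with its top at z=0.207 and yaw 0.134 rad. The lens is at (0.5615, 0.4105, 0.1345), elevated about 0.188 rad with azimuth about -1.425. Next I'll turn the tool so y lies along the board's y, and travel to the rack.

```bash
cat > go.py <<'E'
import sys,numpy as np
from scipy.spatial.transform import Rotation as Ro
from station import ctrl
np.set_printoptions(precision=4,suppress=True)
def to(p):
    o=ctrl.get_obs(); R=Ro.from_rotvec(o['tool_rot']).as_matrix()
    print('t',round(o['t'],2),'pos',o['tool_pos'],'psi',np.arctan2(R[1,1],R[0,1]),'zaxis',R[:,2],'open',o['opening'],'F',o['contact_force'],'shift mm',1000*R.T@(np.array(p)-o['tool_pos']),'q',o['q'])
if __name__=='__main__': to([float(a) for a in sys.argv[1:4]])
E
python3 -m handwheel '[{"roll":-0.11,"tz":-10},{"roll":-0.111,"tz":-10},{"roll":-0.111,"tz":-10},{"roll":-0.111}]'
python3 -m handwheel '[{"tx":-13,"ty":-20},{"tx":-13,"ty":-30},{"tx":-13,"ty":-30},{"tx":-13,"ty":-30},{"tx":-13,"ty":-30},{"tx":-13,"ty":-30},{"tx":-13,"ty":-30},{"tx":-13,"ty":-30},{"tx":-13,"ty":-30},{"tx":-13,"ty":-30},{"tx":-13,"ty":-30},{"tx":-13,"ty":-30}]'
python3 go.py .4693 -.259 .23
```

```text
t 1.3 pos [0.1899 0.5954 0.2313] psi 1.2619869077854555 zaxis [-0. -0. -1.] open 0.08520673595272628 F [ 0.2631 -0.5913  0.5747] shift mm [-525.8323 -729.0811    1.3161] q [ 1.143   0.0527  1.6129  0.      1.476  -0.119 ]$[0]: bad value
$[0]: bad value
```

```bash
python3 -m handwheel '[{"tx":0,"ty":0,"tz":-10,"roll":-0.11}]'; python3 -m handwheel --help; python3 go.py .4693 -.259 .23
```

```text
t: 1.38
tool_pos: [0.1895, 0.5943, 0.2388]
tool_rot: [-0.309, -3.125, 0.006]
contact_force: [0.4, -0.0, -0.2]
opening: 0.0857
grip_force: 0.0
t 1.38 pos [0.1895 0.5943 0.2388] psi 1.3737420930711775 zaxis [-0.0018 -0.0039 -1.    ] open 0.08565297966345185 F [ 0.3617 -0.0318 -0.1913] shift mm [-441.5039 -781.9832   11.6893] q [ 1.143   0.0484  1.6048  0.      1.4927 -0.2308]invalid input: not JSON, or not a number
```

All four keys are needed in every row.

```bash
python3 -m handwheel '[{"tx":0,"ty":0,"tz":-10,"roll":-0.11},{"tx":0,"ty":0,"tz":-10,"roll":-0.11},{"tx":0,"ty":0,"tz":0,"roll":-0.113}]'
python3 -m handwheel '[{"tx":-13,"ty":-20,"tz":0,"roll":0},{"tx":-13,"ty":-30,"tz":0,"roll":0},{"tx":-13,"ty":-30,"tz":0,"roll":0},{"tx":-13,"ty":-30,"tz":0,"roll":0},{"tx":-13,"ty":-30,"tz":0,"roll":0},{"tx":-13,"ty":-30,"tz":0,"roll":0},{"tx":-13,"ty":-30,"tz":0,"roll":0},{"tx":-13,"ty":-30,"tz":0,"roll":0},{"tx":-13,"ty":-30,"tz":0,"roll":0},{"tx":-13,"ty":-30,"tz":0,"roll":0},{"tx":-13,"ty":-30,"tz":0,"roll":0},{"tx":-13,"ty":-30,"tz":0,"roll":0}]'
python3 go.py .4693 -.259 .23
```

```text
t: 1.63
tool_pos: [0.1904, 0.5964, 0.2641]
tool_rot: [-0.219, 3.132, 0.006]
contact_force: [0.2, -0.1, -0.5]
opening: 0.0853
grip_force: 0.0
t: 2.63
tool_pos: [0.3919, 0.268, 0.2616]
tool_rot: [-0.211, 3.134, 0.0]
contact_force: [0.0, -0.1, 0.1]
opening: 0.0854
grip_force: 0.0
t 2.63 pos [0.3919 0.268  0.2616] psi 1.705228562265087 zaxis [ 0.0007  0.0003 -1.    ] open 0.08535354688672746 F [ 0.0419 -0.139   0.1174] shift mm [  -6.0438 -532.6606   31.4503] q [ 0.4429 -0.3359  1.913  -0.      1.5638 -1.2623]
```

```bash
python3 -m handwheel '[{"tx":-1,"ty":-38,"tz":0,"roll":0},{"tx":-1,"ty":-38,"tz":0,"roll":0},{"tx":-1,"ty":-38,"tz":0,"roll":0},{"tx":-1,"ty":-38,"tz":0,"roll":0},{"tx":-1,"ty":-38,"tz":0,"roll":0},{"tx":-1,"ty":-38,"tz":0,"roll":0},{"tx":0,"ty":-38,"tz":0,"roll":0},{"tx":0,"ty":-38,"tz":0,"roll":0},{"tx":0,"ty":-38,"tz":0,"roll":0},{"tx":0,"ty":-38,"tz":0,"roll":0},{"tx":0,"ty":-38,"tz":0,"roll":0},{"tx":0,"ty":-38,"tz":0,"roll":0}]'
python3 -m handwheel '[{"tx":0,"ty":-38,"tz":0,"roll":0},{"tx":0,"ty":-28,"tz":0,"roll":0},{"tx":0,"ty":0,"tz":0,"roll":0},{"tx":0,"ty":0,"tz":0,"roll":0}]'
python3 go.py .4693 -.259 .163
```

```text
t: 3.63
tool_pos: [0.4582, -0.1837, 0.2616]
tool_rot: [-0.21, 3.134, -0.001]
contact_force: [1.3, 0.5, -0.0]
opening: 0.0856
grip_force: 0.0
t: 3.97
tool_pos: [0.4669, -0.2481, 0.261]
tool_rot: [0.207, -3.134, -0.001]
contact_force: [0.5, 1.0, 0.4]
opening: 0.0855
grip_force: 0.0
t 3.97 pos [ 0.4669 -0.2481  0.261 ] psi 1.7025805248300732 zaxis [-0.0007  0.0009 -1.    ] open 0.08545765826618551 F [0.488  1.0136 0.3633] shift mm [ -0.9717 -11.258   98.001 ] q [-0.6293 -0.195   1.7989  0.0003  1.5388 -2.3319]
```

```bash
python3 -m handwheel '[{"tx":-1,"ty":-11,"tz":10,"roll":0},{"tx":0,"ty":0,"tz":20,"roll":0},{"tx":0,"ty":0,"tz":20,"roll":0},{"tx":0,"ty":0,"tz":20,"roll":0},{"tx":0,"ty":0,"tz":18,"roll":0},{"tx":0,"ty":0,"tz":10,"roll":0},{"tx":0,"ty":0,"tz":0,"roll":0},{"tx":0,"ty":0,"tz":0,"roll":0}]'
python3 go.py .4693 -.259 .163
```

```text
t: 4.63
tool_pos: [0.4696, -0.2572, 0.163]
tool_rot: [0.212, -3.134, -0.001]
contact_force: [0.7, 0.5, 0.7]
opening: 0.0851
grip_force: 0.0
t 4.63 pos [ 0.4696 -0.2572  0.163 ] psi 1.7060293982068093 zaxis [-0.0006  0.0005 -1.    ] open 0.08514500652609558 F [0.7049 0.5092 0.7457] shift mm [ 0.5061 -1.7958 -0.043 ] q [-0.6401 -0.1096  1.8881  0.      1.364  -2.3461]
```

```bash
python3 -m handwheel '[{"tx":0,"ty":0,"tz":0,"roll":0},{"tx":0,"ty":0,"tz":0,"roll":0},{"tx":0,"ty":0,"tz":0,"roll":0},{"tx":0,"ty":0,"tz":0,"roll":0},{"tx":0,"ty":0,"tz":0,"roll":0},{"tx":0,"ty":0,"tz":0,"roll":0},{"tx":0,"ty":0,"tz":0,"roll":0}]' 20 40
python3 go.py .4693 -.259 .163
```

```text
t: 5.22
tool_pos: [0.47, -0.2583, 0.1641]
tool_rot: [-0.21, 3.133, -0.002]
contact_force: [0.2, -1.1, 2.6]
opening: 0.0278
grip_force: 39.8
t 5.22 pos [ 0.47   -0.2583  0.1641] psi 1.7049102856583465 zaxis [ 0.0011 -0.0011 -1.    ] open 0.0277587982492087 F [ 0.2117 -1.056   2.5881] shift mm [ 0.7822 -0.6268  1.111 ] q [-0.6412 -0.11    1.8864 -0.0002  1.3636 -2.3461]
```

```bash
python3 -m handwheel '[{"tx":0,"ty":0,"tz":-7,"roll":0},{"tx":0,"ty":0,"tz":-7,"roll":0},{"tx":0,"ty":0,"tz":-7,"roll":0},{"tx":0,"ty":0,"tz":-7,"roll":0},{"tx":0,"ty":0,"tz":0,"roll":0}]' 20 40
python3 -m handwheel '[{"tx":4,"ty":0,"tz":0,"roll":0},{"tx":5,"ty":0,"tz":0,"roll":0},{"tx":5,"ty":0,"tz":0,"roll":0},{"tx":5,"ty":0,"tz":0,"roll":0},{"tx":5,"ty":0,"tz":0,"roll":0},{"tx":4,"ty":0,"tz":0,"roll":0},{"tx":0,"ty":0,"tz":0,"roll":0},{"tx":0,"ty":0,"tz":0,"roll":0}]'
cat > board.py <<'E'
from h import *
from station import ctrl
from scipy.spatial.transform import Rotation as Ro
def board(tag,cams=("side",)):
    o=ctrl.get_obs(); R=Ro.from_rotvec(o['tool_rot']).as_matrix(); g=o['tool_pos']-.0187*R[:,2]
    for n in cams:
        im,d,K,E=load(n+tag); W=cloud(d,K,E); L=(W-g)@R   # tool axes, from grasp point
        b=(abs(L[...,0])<.09)&(abs(L[...,1])<.058)&(L[...,2]>.045)&(L[...,2]<.15)&(abs(L[...,1])<.06)
        wood=(im[...,0]-im[...,2]>12); b&=wood
        P=W[b]
        # prefer points near expected: robust plane
        c,nn,s,N=plane(P); Q=P[abs((P-c)@nn)<.004]; c,nn,s,N=plane(Q); t=R.T@nn; t*=np.sign(t[0])
        print(n,'c',c,'n',nn,'tool-n',t,'lean',np.arcsin(t[2]),'yaw-in-tool',np.arctan2(t[1],t[0]),'sd',s,N,'dist grasp to face',(g-c)@nn)
E
python3 - <<'E' 2>&1 | grep -v Warn
from grab import grab; grab('2',4,("side",))
from board import *; board('2'); im,_,_,_=load('side2'); cv2.imwrite('pics/s2.png',cv2.resize(cv2.convertScaleAbs(im[170:400,270:470,::-1],alpha=1.6),None,fx=2.5,fy=2.5))
import go; go.to([.4693,-.259,.163])
E
```

```text
t: 5.63
tool_pos: [0.4705, -0.2584, 0.1936]
tool_rot: [-0.211, 3.132, -0.003]
contact_force: [-0.2, -0.7, -1.2]
opening: 0.0275
grip_force: 39.7
t: 6.3
tool_pos: [0.4412, -0.2616, 0.191]
tool_rot: [0.21, -3.134, -0.0]
contact_force: [1.2, -0.6, -1.3]
opening: 0.0273
grip_force: 39.9
  np.savez(n+tag,im=im,d=np.nan_to_num(np.nanmedian(D,0)),K=p['mtx'],E=p['extrinsics'])
side c [ 0.4514 -0.262   0.1106] n [0.9782 0.1316 0.1606] tool-n [0.9868 0.0005 0.162 ] lean 0.16270522847851457 yaw-in-tool 0.0004816769378808715 sd 0.00038894193149507266 1144 dist grasp to face 0.006316545155710741
t 6.5 pos [ 0.4415 -0.2614  0.191 ] psi 1.7051050405382293 zaxis [-0.0015  0.0006 -1.    ] open 0.027511551400436124 F [ 1.66   -1.4145 -1.5113] shift mm [-27.907   -1.3338  27.9463] q [-0.6795 -0.1898  1.9114 -0.0005  1.4215 -2.3845]
```

View pics/s2.png

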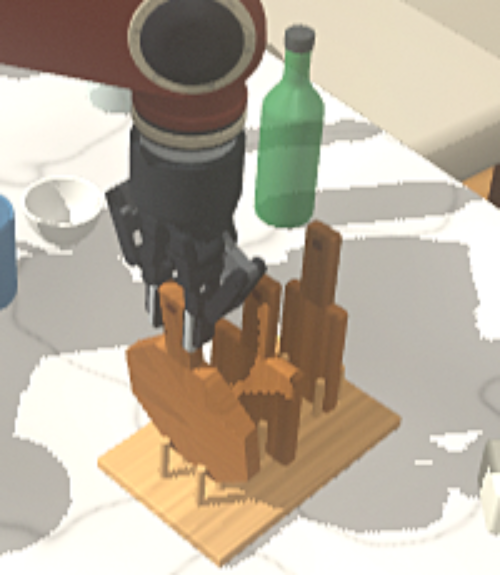

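The crop shows the octagon gripped across its handle and leaning out of the slot at about (190,410), with the other two boards still upright. The lean so far is 0.163 rad. I'll refine the lens direction with more frames before trimming it.

```bash
python3 - <<'E' 2>&1 | grep -v Warn
from grab import grab; grab('3',24)
from lens import lens; lens('3')
E
```

```text
np.savez(n+tag,im=im,d=np.nan_to_num(np.nanmedian(D,0)),K=p['mtx'],E=p['extrinsics'])
Traceback (most recent call last):
  File "lens.py", line 8, in lens
    k,lab,st,ce=cv2.connectedComponentsWithStats(m); i=1+np.argmax(st[1:,4]); mm=(lab==i)
                                                         ~~~~~~~~~^^^^^^^^^^
ValueError: attempt to get argmax of an empty sequence
```

```bash
python3 - <<'E' 2>&1 | grep -v Warn
from h import *
L=[]
for n,b in(("side",(190,135,245,180)),("top",(115,222,165,262))):
    im,d,K,E=load(n+'3'); L.append(cv2.resize(im[b[1]:b[3],b[0]:b[2],::-1],(400,300)))
    x,y=(224,160) if n=='side' else (144,244); print(n,im[y,x],d[y,x],im[y,x+2],cloud(d,K,E)[y,x])
cv2.imwrite('pics/l3.png',cv2.convertScaleAbs(np.hstack(L),alpha=1.5))
E
```

```text
side [64.1667 42.7083 38.1667] 0.8514076 [64.2917 43.75   38.75  ] [ 0.276  -0.1858  0.4961]
top [76.8333 81.4583 79.6667] 1.0694354 [76.7083 80.875  79.4583] [0.561  0.4097 0.1377]
```

View pics/l3.png

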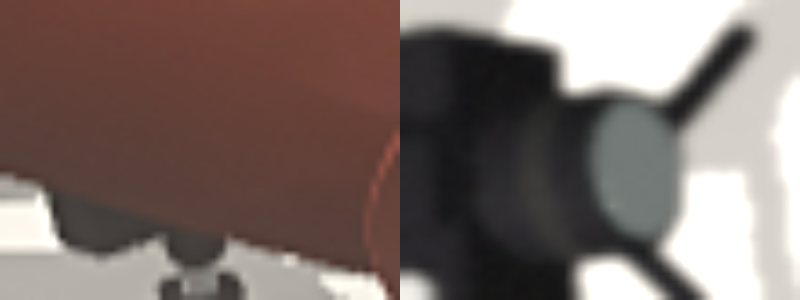

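The arm blocks the side view of the lens at the moment, but the top view shows the disc clearly at (144,244). I'll use the top frames only.

```bash
python3 - <<'E'
from h import *
for tag in '13':
  for n,b in(("side",(205,140,245,180)),("top",(128,228,160,262))):
    if n+tag=='side3': continue
    im,d,K,E=load(n+tag); W=cloud(d,K,E); m=np.zeros((480,640),np.uint8)
    sub=(im[...,1]-im[...,0]>.5)&(im.max(2)>52)&(im.max(2)<100)&(W[...,2]>.1)
    m[b[1]:b[3],b[0]:b[2]]=sub[b[1]:b[3],b[0]:b[2]]; k,lab,st,ce=cv2.connectedComponentsWithStats(m); i=1+np.argmax(st[1:,4]); mm=(lab==i).astype(np.uint8)
    el=cv2.fitEllipse(max(cv2.findContours(mm,0,1)[0],key=len)); print(n,tag,st[i],el)
    for q in(mm,cv2.erode(mm,np.ones((3,3),np.uint8))):
        c,nn,s,N=plane(W[(q>0)&~np.isnan(W[...,0])]); nn*=np.sign(-nn[1]); C,r=ray(*el[0],K,E); print('  ',C+r*((c-C)@nn)/(r@nn),nn,s,N,'elev',np.arcsin(nn[2]),'az',np.arctan2(nn[1],nn[0]))
    # rim-normal check: major axis of ellipse is perpendicular to view ray and axis
E
```

```text
side 1 [218 152  14  17 178] ((224.44615173339844, 160.07064819335938), (12.67002010345459, 15.96452808380127), 13.090195655822754)
   [0.5621 0.4115 0.1331] [ 0.1364 -0.9732  0.1851] 0.0007333381933774629 147 elev 0.18617079763750247 az -1.4315560280227124
   [0.5621 0.4115 0.1331] [ 0.1518 -0.9721  0.179 ] 0.0007738004275730494 105 elev 0.17996262783665257 az -1.4158384654710712
top 1 [139 235  11  19 156] ((144.12876892089844, 244.2083740234375), (10.004582405090332, 17.55020523071289), 171.87399291992188)
   [0.5606 0.4097 0.1369] [ 0.1289 -0.9716  0.1984] 0.0003043442255876492 138 elev 0.1997761727040089 az -1.4388966444081928
   [0.5605 0.4096 0.137 ] [ 0.1306 -0.9721  0.1951] 0.00030562118175581716 88 elev 0.19632308126056885 az -1.4372860281156885
top 3 [139 235  11  19 164] ((143.9661865234375, 244.02932739257812), (10.117574691772461, 18.0965518951416), 171.86834716796875)
   [0.5609 0.4098 0.1376] [ 0.1328 -0.9705  0.2014] 0.0002202593286808506 141 elev 0.20283305525165313 az -1.4348193570941
   [0.5609 0.4098 0.1376] [ 0.128  -0.9722  0.1962] 0.00023053905655317342 94 elev 0.19743409862831862 az -1.439920774588725
```

```bash
python3 -m handwheel '[{"tx":3,"ty":0,"tz":0,"roll":0},{"tx":2,"ty":0,"tz":0,"roll":0},{"tx":0,"ty":0,"tz":0,"roll":0},{"tx":0,"ty":0,"tz":0,"roll":0}]' 20 60
python3 - <<'E' 2>&1 | grep -v Warn
from grab import grab; grab('4',4,("side",))
from board import *; board('4')
im,d,K,E=load('top3'); W=cloud(d,K,E); P=W[120:440:4,100:560:4].reshape(-1,3); P=P[abs(P[:,2])<.006]; print('counter',plane(P))
P=W[230:262,100:200].reshape(-1,3); P=P[abs(P[:,2])<.008]; print('near tripod z',np.median(P[:,2]),len(P))
E
```

```text
t: 9.23
tool_pos: [0.4375, -0.2622, 0.1916]
tool_rot: [-0.21, 3.132, -0.0]
contact_force: [4.4, -0.0, -2.7]
opening: 0.0273
grip_force: 61.6
  np.savez(n+tag,im=im,d=np.nan_to_num(np.nanmedian(D,0)),K=p['mtx'],E=p['extrinsics'])
side c [ 0.4498 -0.2618  0.1109] n [0.9741 0.132  0.1838] tool-n [ 0.9832 -0.0004  0.1825] lean 0.1835189295438357 yaw-in-tool -0.0003967546566623951 sd 0.00036068977555026835 1087 dist grasp to face 0.006102251292102415
counter (array([0.4916, 0.0322, 0.0009]), array([0.0009, 0.0011, 1.    ]), np.float64(0.0004594636899029143), 6294)
near tripod z 0.00040471295739941127 1937
```

```bash
python3 -m handwheel '[{"tx":2,"ty":0,"tz":0,"roll":0},{"tx":0,"ty":0,"tz":0,"roll":0},{"tx":0,"ty":0,"tz":0,"roll":0},{"tx":0,"ty":0,"tz":-6,"roll":0},{"tx":0,"ty":0,"tz":-12,"roll":0},{"tx":0,"ty":0,"tz":-18,"roll":0},{"tx":0,"ty":0,"tz":-24,"roll":0},{"tx":0,"ty":0,"tz":-24,"roll":0},{"tx":0,"ty":0,"tz":-18,"roll":0},{"tx":0,"ty":0,"tz":-10,"roll":0},{"tx":0,"ty":0,"tz":0,"roll":0},{"tx":0,"ty":0,"tz":0,"roll":0}]' 20 80
python3 - <<'E' 2>&1 | grep -v Warn
from grab import grab; grab('5',4,("side",))
from board import *; board('5')
import go; go.to([.4375,-.2622,.3])
E
```

```text
t: 10.43
tool_pos: [0.4344, -0.2627, 0.3032]
tool_rot: [0.21, -3.133, 0.0]
contact_force: [-0.5, -1.1, -2.2]
opening: 0.027
grip_force: 79.4
  np.savez(n+tag,im=im,d=np.nan_to_num(np.nanmedian(D,0)),K=p['mtx'],E=p['extrinsics'])
side c [ 0.4464 -0.2624  0.2212] n [0.9745 0.1311 0.1822] tool-n [0.9827 0.     0.185 ] lean 0.18604810495650687 yaw-in-tool 1.6181013534148164e-05 sd 0.00039200293711866914 1362 dist grasp to face 0.006176846664206434
t 10.63 pos [ 0.4342 -0.2621  0.3013] psi 1.704948690086133 zaxis [-0.0031  0.002  -1.    ] open 0.02687780746794652 F [ 0.0428 -1.2339 -2.7667] shift mm [-3.2795 -0.5667  1.2633] q [-0.6897 -0.2628  1.7899 -0.0004  1.6182 -2.3947]
```

The lean is 0.183–0.186 rad with the board free, close to the lens elevation. Next I'll carry it away from the rack and make the quarter turn.

```bash
python3 -m handwheel '[{"tx":0,"ty":8,"tz":0,"roll":0},{"tx":0,"ty":16,"tz":0,"roll":0},{"tx":0,"ty":24,"tz":0,"roll":0},{"tx":0,"ty":28,"tz":0,"roll":0},{"tx":0,"ty":28,"tz":0,"roll":0},{"tx":0,"ty":24,"tz":0,"roll":0},{"tx":0,"ty":16,"tz":0,"roll":0},{"tx":0,"ty":8,"tz":0,"roll":0},{"tx":0,"ty":0,"tz":0,"roll":0.03},{"tx":0,"ty":0,"tz":0,"roll":0.06},{"tx":0,"ty":0,"tz":0,"roll":0.09},{"tx":0,"ty":0,"tz":0,"roll":0.11}]'
python3 -m handwheel '[{"tx":0,"ty":0,"tz":0,"roll":0.12},{"tx":0,"ty":0,"tz":0,"roll":0.12},{"tx":0,"ty":0,"tz":0,"roll":0.12},{"tx":0,"ty":0,"tz":0,"roll":0.12},{"tx":0,"ty":0,"tz":0,"roll":0.12},{"tx":0,"ty":0,"tz":0,"roll":0.12},{"tx":0,"ty":0,"tz":0,"roll":0.12},{"tx":0,"ty":0,"tz":0,"roll":0.12},{"tx":0,"ty":0,"tz":0,"roll":0.12},{"tx":0,"ty":0,"tz":0,"roll":0.11},{"tx":0,"ty":0,"tz":0,"roll":0.056},{"tx":0,"ty":0,"tz":0,"roll":0.03}]'
python3 go.py .5788 .2449 .301
```

```text
t: 11.63
tool_pos: [0.4143, -0.1114, 0.3031]
tool_rot: [-0.251, -3.131, -0.0]
contact_force: [0.3, -0.2, -1.4]
opening: 0.0271
grip_force: 79.3
t: 12.63
tool_pos: [0.4143, -0.1115, 0.3031]
tool_rot: [-2.064, -2.367, 0.0]
contact_force: [0.2, -0.3, -1.4]
opening: 0.0269
grip_force: 79.3
t 12.63 pos [ 0.4143 -0.1115  0.3031] psi 0.13652558082942243 zaxis [-0.0004  0.0002 -1.    ] open 0.026852278220929476 F [ 0.2028 -0.3131 -1.3739] shift mm [330.6946 211.4624   2.0836] q [-0.4367 -0.4714  1.9438  0.      1.6696 -0.5732]
```

```bash
python3 -m handwheel '[{"tx":10,"ty":7,"tz":0,"roll":0},{"tx":20,"ty":14,"tz":0,"roll":0},{"tx":28,"ty":20,"tz":0,"roll":0},{"tx":30,"ty":22,"tz":0,"roll":0},{"tx":32,"ty":23,"tz":0,"roll":0},{"tx":32,"ty":23,"tz":0,"roll":0},{"tx":32,"ty":23,"tz":0,"roll":0},{"tx":32,"ty":23,"tz":0,"roll":0},{"tx":30,"ty":22,"tz":0,"roll":0},{"tx":24,"ty":18,"tz":0,"roll":0},{"tx":14,"ty":10,"tz":0,"roll":0},{"tx":6,"ty":6,"tz":0,"roll":0}]'
python3 -m handwheel '[{"tx":0,"ty":0,"tz":0,"roll":0},{"tx":0,"ty":0,"tz":0,"roll":0},{"tx":0,"ty":0,"tz":0,"roll":0},{"tx":0,"ty":0,"tz":0,"roll":0}]'
python3 - <<'E' 2>&1 | grep -v Warn
from grab import grab; grab('6',6)
from board import *; board('6')
import go; go.to([.5788,.2849,.2507])
im,_,_,_=load('side6'); cv2.imwrite('pics/s6.png',cv2.resize(cv2.convertScaleAbs(im[40:280,130:450,::-1],alpha=1.6),None,fx=2.4,fy=2.4))
E
```

```text
t: 13.63
tool_pos: [0.5834, 0.2071, 0.3024]
tool_rot: [-2.058, -2.372, 0.001]
contact_force: [-0.5, -0.6, -2.0]
opening: 0.0269
grip_force: 79.5
t: 13.97
tool_pos: [0.5831, 0.2034, 0.3036]
tool_rot: [2.063, 2.369, -0.0]
contact_force: [0.2, 0.0, -2.3]
opening: 0.0272
grip_force: 79.5
  np.savez(n+tag,im=im,d=np.nan_to_num(np.nanmedian(D,0)),K=p['mtx'],E=p['extrinsics'])
side c [0.5859 0.1787 0.2229] n [-0.1338  0.9736 -0.185 ] tool-n [0.9827 0.0025 0.185 ] lean 0.18603808672026625 yaw-in-tool 0.002548083415004219 sd 0.0008013146059676534 1373 dist grasp to face 0.007244585604230514
t 14.57 pos [0.5833 0.2046 0.3032] psi 0.13907623722964957 zaxis [-0.0001 -0.     -1.    ] open 0.026912366049754048 F [-0.098  -0.4341 -2.2308] shift mm [80.1749  6.634  52.5416] q [ 0.217   0.0042  1.5436 -0.      1.5939  0.0779]
```

View pics/s6.png

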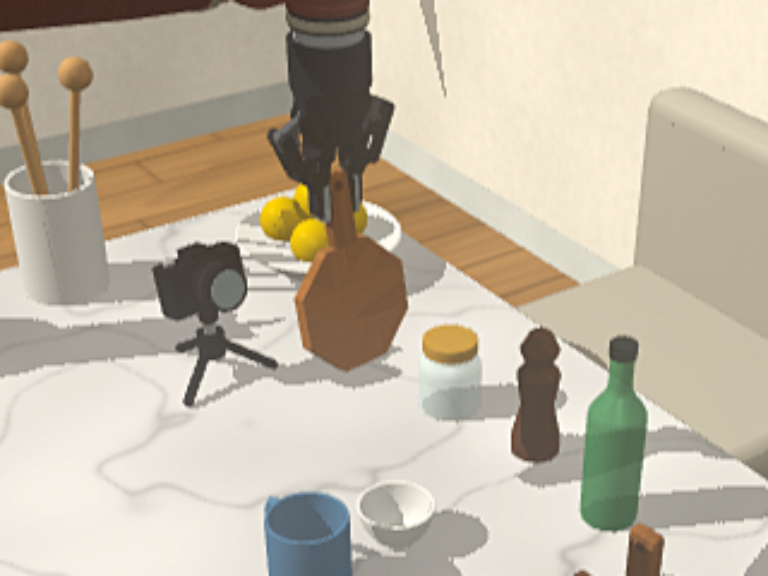

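The crop shows the board held handle up in front of the camera at about (350,300), with nothing touching it and the lens visible at (228,290). Now I'll compare the lens and the board's measured centre and work out the final shift.

```bash
cat > final.py <<'E'
from h import *
from station import ctrl
from scipy.spatial.transform import Rotation as Ro
def centre(tag):
    o=ctrl.get_obs(); R=Ro.from_rotvec(o['tool_rot']).as_matrix(); g=o['tool_pos']-.0187*R[:,2]
    im,d,K,E=load('side'+tag); W=cloud(d,K,E); L=(W-g)@R
    b=(abs(L[...,0])<.09)&(abs(L[...,1])<.075)&(L[...,2]>.04)&(L[...,2]<.19)&(im[...,0]-im[...,2]>12)&(W[...,2]>.03)
    c,n,s,N=plane(W[b]); n=n*np.sign(n[1]); y=np.cross([0,0,1],n); y/=np.linalg.norm(y); z=np.cross(n,y)
    q=b&(abs((W-c)@n)<.004)
    k,lab,st,ce=cv2.connectedComponentsWithStats(q.astype(np.uint8)); q=lab==1+np.argmax(st[1:,4])
    P=W[q]; yy=(P-g)@y; zz=(P-g)@z; e=lambda a:np.percentile(a,[.7,99.3])
    m=abs(zz+.108)<.02; ey=e(yy[m]); zl=e(zz[abs(yy)<.02])[0]
    print('y ext',ey,'width',np.ptp(ey),'foot z from grasp',zl)
    face=(c-g)@n
    C_meas=g+y*ey.mean()+z*(zl+.0625)+n*(face+.007); C_pred=g+z*-.108
    print('n',n,'elev',np.arcsin(-n[2]),'az',np.arctan2(-n[1],-n[0]),'\nC meas',C_meas,'C pred',C_pred); return C_meas,C_pred,R
E
python3 - <<'E'
from h import *
R={}
for n,b in(("side",(205,140,245,180)),("top",(128,228,160,262))):
    im,d,K,E=load(n+'6'); W=cloud(d,K,E); m=np.zeros((480,640),np.uint8)
    sub=(im[...,1]-im[...,0]>.5)&(im.max(2)>52)&(im.max(2)<100)&(W[...,2]>.1)
    m[b[1]:b[3],b[0]:b[2]]=sub[b[1]:b[3],b[0]:b[2]]; k,lab,st,ce=cv2.connectedComponentsWithStats(m)
    if k<2: print(n,'hidden'); continue
    i=1+np.argmax(st[1:,4]); mm=(lab==i).astype(np.uint8)
    el=cv2.fitEllipse(max(cv2.findContours(mm,0,1)[0],key=len)); c,nn,s,N=plane(W[(mm>0)&~np.isnan(W[...,0])]); nn*=np.sign(-nn[1]); C,r=ray(*el[0],K,E); print(n,st[i],C+r*((c-C)@nn)/(r@nn),s,N,'elev',np.arcsin(nn[2]),'az',np.arctan2(nn[1],nn[0]))
from final import *; Cm,Cp,R=centre('6')
e,az=.189,-1.432; x=np.array([np.cos(e)*np.cos(az),np.cos(e)*np.sin(az),np.sin(e)]); T=np.array([.5613,.4106,.135])+.15*x
print('target',T,'shift by meas',1000*R.T@(T-Cm),'by pred',1000*R.T@(T-Cp))
E
```

```text
side [218 152  14  17 177] [0.5621 0.4116 0.1329] 0.00110204552986727 158 elev 0.1915432429583294 az -1.427569238981572
top hidden
y ext [-0.0618  0.0626] width 0.12436328948832938 foot z from grasp -0.1701456214058333
n [-0.1336  0.9736 -0.1851] elev 0.1861484325785788 az -1.4344222540923506 
C meas [0.5857 0.1846 0.2162] C pred [0.5861 0.1848 0.2158]
target [0.5817 0.2647 0.1632] shift by meas [79.8865  7.1708 53.0131] by pred [79.746   6.7393 52.6259]
```

Measured and predicted board centres agree to under 1 mm. The final shift is tx 80, ty 7, tz 53.

```bash
python3 -m handwheel '[{"tx":0,"ty":1,"tz":6,"roll":0},{"tx":4,"ty":2,"tz":12,"roll":0},{"tx":8,"ty":2,"tz":12,"roll":0},{"tx":12,"ty":2,"tz":11,"roll":0},{"tx":14,"ty":0,"tz":7,"roll":0},{"tx":14,"ty":0,"tz":5,"roll":0},{"tx":12,"ty":0,"tz":0,"roll":0},{"tx":9,"ty":0,"tz":0,"roll":0},{"tx":5,"ty":0,"tz":0,"roll":0},{"tx":2,"ty":0,"tz":0,"roll":0},{"tx":0,"ty":0,"tz":0,"roll":0},{"tx":0,"ty":0,"tz":0,"roll":0}]'
python3 -m handwheel '[{"tx":0,"ty":0,"tz":0,"roll":0},{"tx":0,"ty":0,"tz":0,"roll":0},{"tx":0,"ty":0,"tz":0,"roll":0},{"tx":0,"ty":0,"tz":0,"roll":0},{"tx":0,"ty":0,"tz":0,"roll":0},{"tx":0,"ty":0,"tz":0,"roll":0}]'
python3 - <<'E' 2>&1 | grep -v Warn
from grab import grab; grab('7',6)
from final import *; Cm,Cp,R=centre('7')
e,az=.189,-1.432; x=np.array([np.cos(e)*np.cos(az),np.cos(e)*np.sin(az),np.sin(e)]); T=np.array([.5613,.4106,.135])+.15*x
print('target',T,'shift by meas',1000*R.T@(T-Cm),'by pred',1000*R.T@(T-Cp))
import go; go.to([.5788,.2849,.2507])
im,_,_,_=load('side7'); cv2.imwrite('pics/s7.png',cv2.resize(cv2.convertScaleAbs(im[40:400,130:450,::-1],alpha=1.6),None,fx=1.6,fy=1.6))
E
```

```text
t: 15.57
tool_pos: [0.5795, 0.2846, 0.251]
tool_rot: [2.061, 2.37, 0.001]
contact_force: [-0.2, 0.5, -1.3]
opening: 0.0268
grip_force: 79.5
t: 16.07
tool_pos: [0.5792, 0.2846, 0.2503]
tool_rot: [-2.062, -2.37, 0.0]
contact_force: [-0.8, 0.6, -1.6]
opening: 0.027
grip_force: 79.5
  np.savez(n+tag,im=im,d=np.nan_to_num(np.nanmedian(D,0)),K=p['mtx'],E=p['extrinsics'])
y ext [-0.0623  0.0625] width 0.12483304270090934 foot z from grasp -0.17023264638025867
n [-0.1344  0.9733 -0.1859] elev 0.1869536713283237 az -1.4335609108816139 
C meas [0.5818 0.2656 0.163 ] C pred [0.582  0.2649 0.1629]
target [0.5817 0.2647 0.1632] shift by meas [-0.8347 -0.2585 -0.1336] by pred [-0.1285 -0.3343 -0.2721]
t 16.67 pos [0.5793 0.2847 0.2503] psi 0.1389700492334415 zaxis [ 0. -0. -1.] open 0.027067489404102793 F [ 0.3779 -0.4378 -2.3242] shift mm [ 0.2147 -0.4254 -0.3725] q [ 0.3417  0.0899  1.5422 -0.      1.5095  0.2027]
```

View pics/s7.png

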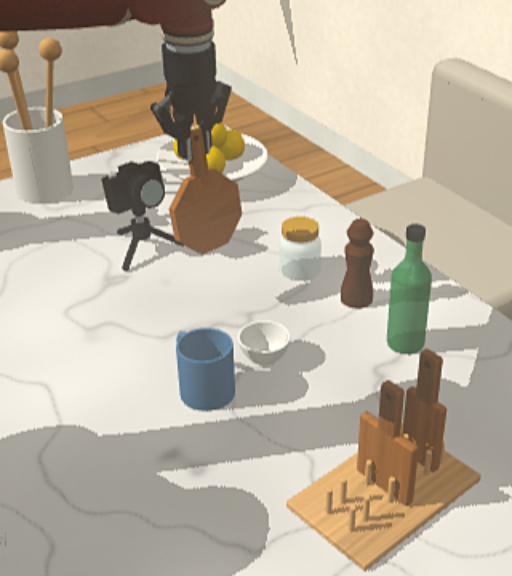

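The board hangs square in front of the lens (about (205,210) in the crop, lens at (151,192)), touching nothing. The other two boards and all bystanders are still in place. The measured error is under 1 mm, and the lean matches the lens to within about 0.005 rad.

```bash
python3 -c "
from station import ctrl
print(ctrl.finish_job())"
```

```text
the job is handed in; nothing more can be done
None
```

The job is handed in at about 16.7 s: the eight-sided board is held handle up and still, its centre within about 1 mm of the point 15 cm in front of the lens, its face within about 0.02 rad of square, and nothing else disturbed.

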